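# Wind down the loose wing nut on the acrylic tiers

## Task

The wing nut on top of the clear acrylic tier stand is loose: with shut fingers, push its wings round clockwise (seen from above), stroke after stroke with the outside of the fingertips, until it comes up against its stop, then move clear of it. Do not take the nut or a wing between the fingers, pick nothing up, and leave the ring, bowl, ball, brush, jar, glasses case and mug where they are.

Things in the scene. Friction and masses are not known exactly. Their poses are not given: they have to be found in the camera images.
- wing_nut (a joint): turn of the wing nut about its upright axis (rad): grows as the nut is turned clockwise seen from above; hard stop (fully tight) at 7.85; starts somewhere from 1.5 to 3.5, that is 250 to 365 degrees short of the stop. It turns against a light friction of about 0.025 N m, stays where it is left and does not rise or sink as it turns.
- nut (a point): axis of the steel wing nut, half-way up its wings, 18 mm above the stand's upper deck. x along the wings, z up. Hub 22 mm across; one wing along +x, one along -x, out to 38 mm from the axis, 8 mm thick, underside 7 mm and top 27 mm (30 mm near the rounded tips) above the deck; rod end in the middle to 32 mm above the deck. At the stop the wings lie parallel to the stand's back panel.
- dome_rod: low steel dome nut without wings (22 mm across, 20 mm high) at the other end of the upper deck, fixed, not to be turned; origin on the deck. Wing nut and dome nut stand at the left and right ends of the deck, either way round.
- stand: fixed stand of clear acrylic, 240 deep (x) x 320 mm wide (y); origin under its centre, front towards -x. Lower tray: floor 16 mm up, rims to 46 mm, steel spring clip on the front rim to 67 mm. Upper deck: own x 0 to 120 mm, top 128 mm up. Upright back panel: own x 114 to 120 mm, full width, top 170 mm up. Nut axis at own x 66 mm (48 mm before the panel), own y +100 or -100 mm.
- tag_ring_mid (a point): steel tag ring, 38 mm across, 4 mm thick, lying loose on the upper deck between the two nuts; point at its centre. To be left alone.
- bowl: speckled grey bowl, 100 mm across, 40 mm high, in the lower tray; origin at the centre of its underside. To be left alone.
- ball_center (a point): green rubber ball, 52 mm across, lying in the bowl; point at its centre. To be left alone.
- brush_grip (a point): red plastic brush, 170 mm long, lying on the console beside the stand (left, +y); point on its handle. To be left alone.
- jar: closed jar, 60 mm across, 75 mm high, on the console beside the stand (right, -y); origin at the centre of its underside. To be left alone.
- case: black glasses case, 60 x 155 x 42 mm, on the console behind the stand; origin at the centre of its underside. To be left alone.
- mug: white mug, 76 mm across, 85 mm high, on the console behind the stand; origin at the centre of its underside. To be left alone.

How it is judged (in metres and radians):
At the end, for the whole second after the job is handed in: The wing nut stands within 0.15 rad (9 degrees) of its stop and at rest; ring, bowl, brush, jar, case and mug are within 25 mm, and the ball within 30 mm, of where they started (value of joint wing_nut above 7.7 rad and velocity of joint wing_nut below 0.05 rad/s and distance of each of tag_ring_mid, bowl, brush_grip, jar, case, mug from where it was at the start of the episode below 0.025 m and distance of ball_center from where it was at the start of the episode below 0.03 m); the robot touches nothing.
It fails at once if the nut or a wing is taken between the fingers (y of the grasp point in the frame of nut between -0.005 and 0.005 m and x of the grasp point in the frame of nut between -0.04 and 0.04 m and z of the grasp point in the frame of nut below 0.023 m).
It fails at once if a bystander is lifted, carried or pushed away (distance of any of tag_ring_mid, bowl, brush_grip, jar, case, mug from where it was at the start of the episode above 0.025 m or distance of ball_center from where it was at the start of the episode above 0.03 m).
It also fails if it takes over 64 s, if anything falls off the work surface, if the arm or the gripper's body presses on something with over 40 N, if the wrist force passes 120 N, or if a joint passes its speed limit or range.

## Robot

A 6-joint arm with a two-finger parallel gripper is mounted at the origin on the work surface. World frame = base frame: x ahead of the robot, y to its left, z up, the work surface at z = 0. Lengths are in mm, angles in rad, forces in N, time in s.
With the tool pointing down it reaches from about 400 to 925 mm from the base axis. Payload 12.5 kg.
Tool frame: the origin (TCP) lies on the centre line of the jaws, within the pads' length; the fingertips stand 25 mm ahead of it and the grasp point (between the pads) lies 6 mm ahead of it (env.tip_extent is the distance from the TCP to the fingertips, in mm); x points along the fingers, z is the direction in which the jaws open and shut, and the axes are right-handed (so a half turn about x gives the same grasp; the last joint's range is limited). The gripper opens to 95 mm and grips with 3 to 60 N. Pads are 20 mm wide; open, the fingers measure 119 mm over their backs; the gripper's body (75 mm by 180 mm) begins 59 mm behind the grasp point.
Start: joints at [-1.444, 0.491, 1.559, -0, 1.092, -0.106], TCP at [144.211, -608.151, 239.661] pointing down, gripper open.
Joint ranges: [-3.1, 3.1], [-0.84, 2.19], [0.05, 2.79], [-1.13, 4.28], [0.06, 2.93], [-2.69, 2.69]. Speed limits (rad/s): [2.22, 2.22, 2.79, 3.14, 3.14, 3.14].

## Interface

Orientations are given as [roll, pitch, yaw] about the fixed x, y, z axes, in that order (R = Rz(yaw) Ry(pitch) Rx(roll)).
In Python, from cell import env gives the robot as it stands.
- The arm moves only by the tool step_arm, never from a script. Its argument "rows" is a list of rows, each a list of 6 numbers: the shift along the tool's x, y, z in mm, then the turn, a rotation vector about the tool's x, y, z in rad. In form: [[x, y, z, wx, wy, wz], ...]. A call has 1 to 8 rows; each row shifts and turns the pose as measured when the row begins, along the tool's axes as they then stand; what a row does not reach is not made up. A row lasts 1/8 s, in which the tool goes at most 62.5 mm and 10.7 degrees, less where a joint would pass 70% of its speed; a pose out of reach is approached as far as the arm can. A call is refused whole if a number of a shift passes 62.5 or a number of a turn 0.188, either way. A call with a gripper value outside its range is refused whole. "grip" is the finger opening in mm, from 0 to 95.1, set as the call begins (left out, the last holds). The fingers move at their own pace and stop on an object; the grip force is fixed at half the most. Time passes only in rows, so rows that do not move let the fingers close. It gives the time, the measured TCP pose, the force and the opening at its end, in the units of the state.
- env.state(): the state, without advancing time (a new reading comes with each control period).
- env.read_camera(name): name is "side" or "top" or "wrist"; returns the picture (400x640x3 uint8, red, green, blue); there is no depth.
- env.get_calibration(name): a dict with "fx", "fy", "cx", "cy" (pixels), "D" ([k1, k2, p1, p2, k3] as OpenCV has them; the pictures are not rectified), "pose" (4x4, takes a point from camera to world coordinates); the wrist camera has in their place "hand_eye" (4x4, takes a point from camera to tool coordinates, whose origin is the TCP and whose axes are the tool frame's). Camera axes: x right, y down, z forward; pixel columns grow to the right and rows downward; lengths in mm; the calibration is good to about 2 mm. A picture is of the moment at which its call begins: read the wrist's pose just before it. get_calibration takes no time and is no camera call.
- env.job_done(): hands the job in, once; it reports no verdict.
The state is a dict: "t": time; "joints": joint angles; "qvel": joint speeds; "tau": joint torques, N m; "eef_pos": TCP position; "tcp_rot": TCP orientation; "ft_force": force on the tool from outside, world axes, zero at the start; "moment": the same for the moment, N m; "opening": opening from 0.0 (shut) to 1.0 (fully open).
Only numpy, scipy, OpenCV 4.12 (cv2) and the standard library are available. Lean on these libraries where they do the work, as an engineer would, in place of code of your own. Each camera call takes 0.05 s, during which the arm holds its last target.

## Working session

There is one attempt and no reset: what is moved stays moved. The work goes in short steps, Python scripts to look and compute and a tool call to move; the robot and the scene stay as the last step left them, time stands still between calls to the robot, and variables do not carry over. Pictures are saved under pics/ and viewed, and the job is handed in when it is done.

Besides the shell and the picture viewer there is one more tool, called after "Emit:" in YAML: its name, and indented under it one key for each argument. step_arm: Moves the arm, as the interface text tells. Its arguments: {"type":"object","properties":{"rows":{"type":"array","items":{"type":"array","items":{"type":"number"}}},"grip":{"type":"number"}},"required":["rows"]}

```bash
mkdir -p pics; ls; cat > h.py <<'E'
import numpy as np, cv2, json
from cell import env
from scipy.spatial.transform import Rotation as R
def snap(n,f):
    s=env.state(); im=env.read_camera(n); cv2.imwrite(f'pics/{f}.png',im[:,:,::-1]); return s,im
def T(s):
    M=np.eye(4); M[:3,:3]=R.from_euler('xyz',s['tcp_rot']).as_matrix(); M[:3,3]=s['eef_pos']; return M
def ray(n,uv,s=None):
    c=env.get_calibration(n); K=np.array([[c['fx'],0,c['cx']],[0,c['fy'],c['cy']],[0,0,1]])
    P=np.array(c['pose']) if n!='wrist' else T(s)@np.array(c['hand_eye'])
    p=cv2.undistortPoints(np.array(uv,float).reshape(-1,1,2),K,np.array(c['D'])).reshape(-1,2)
    d=np.c_[p,np.ones(len(p))]@P[:3,:3].T
    return P[:3,3],d
def onz(n,uv,z,s=None):
    o,d=ray(n,uv,s); return o+d*((z-o[2])/d[:,2])[:,None]
def proj(n,X,s=None):
    c=env.get_calibration(n); K=np.array([[c['fx'],0,c['cx']],[0,c['fy'],c['cy']],[0,0,1]])
    P=np.array(c['pose']) if n!='wrist' else T(s)@np.array(c['hand_eye'])
    W=np.linalg.inv(P); r=cv2.Rodrigues(W[:3,:3])[0]
    return cv2.projectPoints(np.array(X,float).reshape(-1,1,3),r,W[:3,3],K,np.array(c['D']))[0].reshape(-1,2)
E
python3 - <<'E'
from h import *
for n in ['top','side','wrist']:
    s,_=snap(n,n+'0')
    c=env.get_calibration(n); print(n,{k:np.round(v,3).tolist() for k,v in c.items()})
print(s, env.tip_extent)
E
```

```text
pics
top {'fx': 482.342, 'fy': 482.342, 'cx': 320.499, 'cy': 205.52, 'D': [0.032, 0.0, 0.0, 0.0, 0.0], 'pose': [[0.023, -0.999, 0.048, 489.528], [-0.999, -0.024, -0.022, 58.457], [0.023, -0.048, -0.999, 1172.462], [0.0, 0.0, 0.0, 1.0]]}
side {'fx': 398.053, 'fy': 398.053, 'cx': 320.153, 'cy': 195.33, 'D': [0.011, 0.0, 0.0, 0.0, 0.0], 'pose': [[-0.834, -0.34, 0.434, 143.115], [-0.552, 0.525, -0.648, 652.477], [-0.007, -0.78, -0.625, 690.005], [0.0, 0.0, 0.0, 1.0]]}
wrist {'fx': 330.69, 'fy': 330.69, 'cx': 317.038, 'cy': 198.953, 'D': [-0.036, 0.0, 0.0, 0.0, 0.0], 'hand_eye': [[0.001, -0.233, 0.972, -145.012], [0.001, -0.972, -0.233, 62.913], [1.0, 0.001, -0.0, 0.015], [0.0, 0.0, 0.0, 1.0]]}
{'t': 0.1, 'joints': array([-1.44358414e+00,  4.91488914e-01,  1.55940050e+00,  2.84157098e-05,
        1.09168732e+00, -1.05569522e-01]), 'qvel': array([ 2.61596637e-05, -1.27406930e-03, -1.97532450e-03,  7.14551274e-04,
       -1.52406606e-03,  5.11132195e-04]), 'tau': array([ 3.24326218e-03, -6.13622403e+01, -2.58605665e+01,  6.94852090e-02,
        4.70345223e-02, -6.28115458e-05]), 'eef_pos': array([ 144.20037829, -607.93980986,  239.12247978]), 'tcp_rot': array([3.01041761, 1.56981192, 1.67238989]), 'ft_force': array([ 0.22845804, -0.63026224,  0.28117041]), 'moment': array([ 0.01707651, -0.02699291,  0.03383686]), 'opening': 1.0045704161647546} 25.0
```

View pics/top0.png

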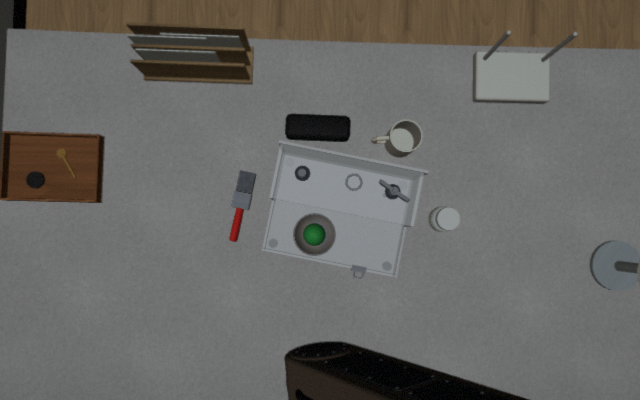

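View pics/side0.png

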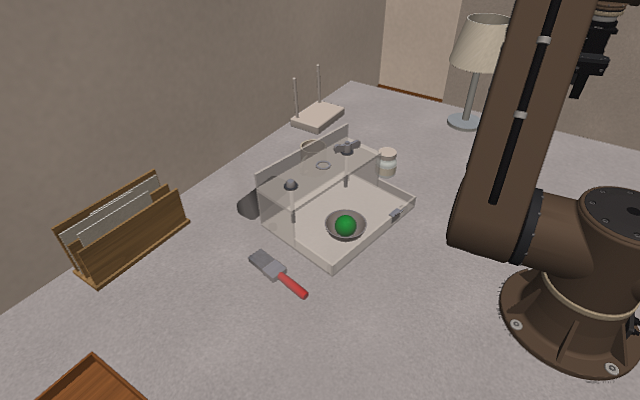

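View pics/wrist0.png

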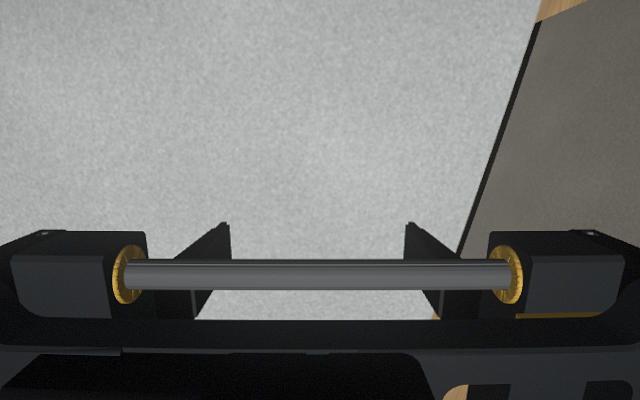

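The top view shows the wing nut at the right end, near (393,191), with its wings running from about (380,181) to (409,199). The dome nut is at (302,173) and the ring at (354,182). I'll zoom in to measure.

```bash
python3 - <<'E'
from h import *
im=cv2.imread('pics/top0.png'); cv2.imwrite('pics/z0.png',cv2.resize(im[130:290,250:470],None,fx=3.6,fy=3.6,interpolation=cv2.INTER_CUBIC))
im=cv2.imread('pics/side0.png'); cv2.imwrite('pics/z1.png',cv2.resize(im[110:280,230:430],None,fx=3.5,fy=3.5,interpolation=cv2.INTER_CUBIC))
E
```

```text
(no output)
```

View pics/z0.png

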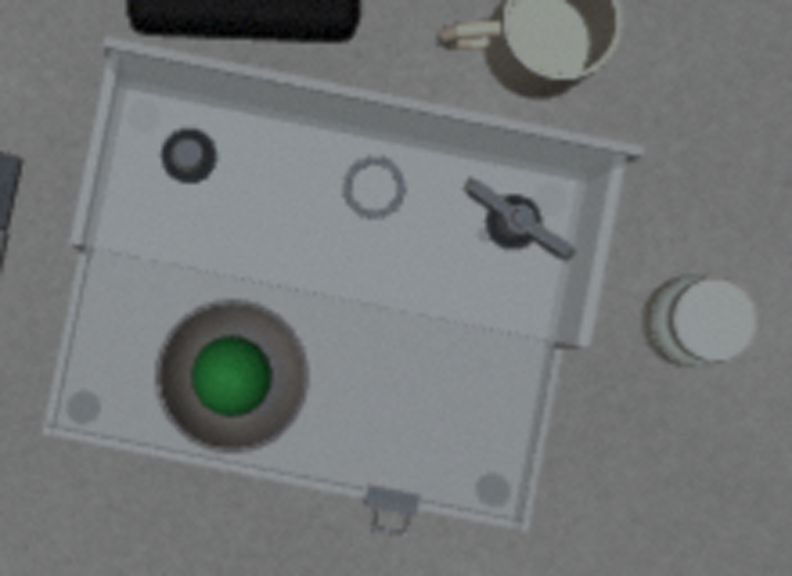

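View pics/z1.png

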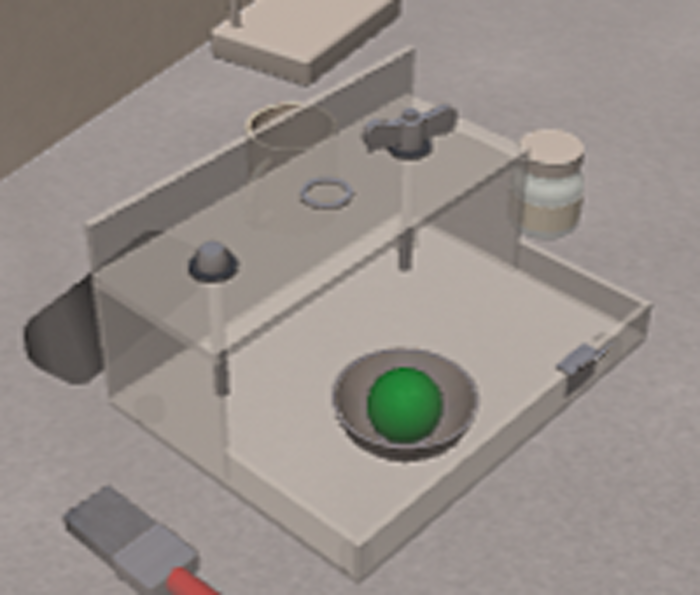

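```bash
python3 - <<'E'
from h import *
f=lambda a:np.array(a)/3.6+[250,130]
N=onz('top',f([[518,215]]),160)[0]; W=onz('top',f([[471,187],[571,251]]),157); Dm=onz('top',f([[187,152]]),148)[0]
Pn=onz('top',f([[107,42],[640,152]]),170)
rg=onz('top',f([[374,187]]),132)[0]
print(N,Dm,np.linalg.norm(N-Dm)); print(W,np.linalg.norm(W[0]-W[1]),W.mean(0))
print(Pn,np.linalg.norm(Pn[0]-Pn[1])); print('ring',rg)
a=lambda v:np.degrees(np.arctan2(v[1],v[0]))
print('ang wing',a(W[0]-W[1]),'panel',a(Pn[0]-Pn[1]),'nuts',a(Dm-N))
# side
g=lambda p:np.array(p)/3.5+[230,110]
o1,d1=ray('top',f([[518,215]]));o2,d2=ray('side',g([[411,114]]))
A=np.stack([d1[0],-d2[0]],1);t=np.linalg.lstsq(A,o2-o1,rcond=None)[0]; print('tri',o1+t[0]*d1[0],o2+t[1]*d2[0])
o1,d1=ray('top',f([[187,152]]));o2,d2=ray('side',g([[212,245]]))
A=np.stack([d1[0],-d2[0]],1);t=np.linalg.lstsq(A,o2-o1,rcond=None)[0]; print('tri',o1+t[0]*d1[0],o2+t[1]*d2[0])
s=env.state();print(T(s).round(3))
E
```

```text
[ 575.52442416 -117.56332823  160.        ] [608.99929914  77.52720321 148.        ] 198.30502443309405
[[ 591.60195667  -90.10258243  157.        ]
 [ 555.3426129  -149.64066149  157.        ]] 69.7102780698003 [ 573.47228478 -119.87162196  157.        ]
[[ 669.27022722  125.08522861  170.        ]
 [ 613.20013816 -186.3310968   170.        ]] 316.42373902983877
ring [592.63260156 -35.22343416 132.        ]
ang wing 58.65812640123438 panel 79.7933263249193 nuts 80.2636389236105
tri [ 575.82332995 -118.17513784  156.48090368] [ 574.36481874 -119.00446873  156.50120297]
tri [609.3268441   77.57948535 145.19132138] [609.69826678  77.83548397 145.23940157]
[[-0.00000e+00  9.73000e-01  2.31000e-01  1.44200e+02]
 [ 1.00000e-03  2.31000e-01 -9.73000e-01 -6.07995e+02]
 [-1.00000e+00  0.00000e+00 -1.00000e-03  2.39221e+02]
 [ 0.00000e+00  0.00000e+00  0.00000e+00  1.00000e+00]]
```

Emit:
step_arm:
  rows:
    - [0,35,-32,0,0,0]
    - [0,35,-32,0,0,0]
    - [0,35,-32,0,0,0]
    - [0,35,-32,0,0,0]
    - [0,45,-33,0,0,0]
    - [0,45,-33,0,0,0]
    - [0,45,-33,0,0,0]
    - [0,45,-33,0,0,0]
  grip: 0

```text
t: 1.15
eef_pos: [400.6, -273.7, 238.0]
tcp_rot: [3.037, 1.569, 1.692]
ft_force: [0.6, -1.0, 0.1]
opening: 0.218
```

```bash
python3 - <<'E'
from h import *
s=env.state();print(s['joints'].round(3),s['opening'],T(s).round(3))
E
```

```text
[-0.736  0.296  1.893  0.002  0.955  0.607] 0.21776617788639052 [[-0.00000e+00  9.75000e-01  2.24000e-01  4.00570e+02]
 [ 2.00000e-03  2.24000e-01 -9.75000e-01 -2.73719e+02]
 [-1.00000e+00  0.00000e+00 -2.00000e-03  2.38005e+02]
 [ 0.00000e+00  0.00000e+00  0.00000e+00  1.00000e+00]]
```

Emit:
step_arm:
  rows:
    - [0,27,-28,0,0,0]
    - [0,27,-28,0,0,0]
    - [0,27,-28,0,0,0]
    - [0,27,-28,0,0,0]
    - [0,27,-28,0.1,0,0]
    - [0,0,0,0.1,0,0]
    - [0,0,0,0.1,0,0]
    - [0,0,0,0.1,0,0]

```text
t: 2.15
eef_pos: [504.9, -96.8, 237.4]
tcp_rot: [-2.425, 1.567, 2.108]
ft_force: [0.5, -0.1, 0.0]
opening: 0.003
```

```bash
python3 - <<'E'
from h import *
s,_=snap('wrist','w1');print(s['joints'].round(3),s['opening'],T(s).round(3)); print(proj('wrist',[[574.5,-118.5,160]],s))
snap('top','t1')
E
```

```text
[-0.319  0.337  1.829  0.003  0.978  1.429] 0.002683229067384265 [[-2.00000e-03  9.84000e-01 -1.78000e-01  5.04851e+02]
 [ 3.00000e-03 -1.78000e-01 -9.84000e-01 -9.67770e+01]
 [-1.00000e+00 -2.00000e-03 -3.00000e-03  2.37409e+02]
 [ 0.00000e+00  0.00000e+00  0.00000e+00  1.00000e+00]]
[[329.97946129 104.83184081]]
```

View pics/w1.png

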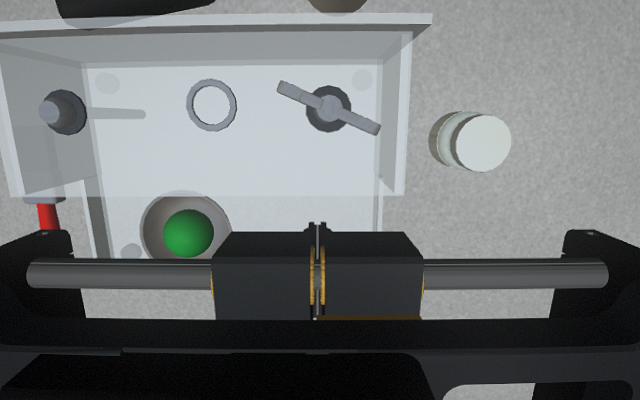

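The wrist view shows the rod end at (331,103), with the wing tips at (280,87) and (378,130). This agrees with the top view to about 1-2 px. The ring is at (212,105), well clear.

```bash
python3 - <<'E'
from h import *
s=env.state()
print(onz('wrist',[[331,103]],160,s), onz('wrist',[[282,86],[379,129]],157,s)); 
W=onz('wrist',[[282,86],[379,129]],157,s);v=W[0]-W[1];print(np.degrees(np.arctan2(v[1],v[0])),W.mean(0))
W=onz('wrist',[[0,17],[432,13]],170,s);v=W[0]-W[1];print('panel',np.degrees(np.arctan2(v[1],v[0])),W)
t=T(s); t2=np.array([566,-85,237]); print(t[:3,:3].T@(t2-t[:3,3]))
E
```

```text
[[ 575.5376805  -119.35902911  160.        ]] [[ 591.8345659   -89.91722039  157.        ]
 [ 553.52102512 -148.2884503   157.        ]]
56.72002068034932 [ 572.67779551 -119.10283534  157.        ]
panel 79.5570791028271 [[ 663.0060583    70.88313257  170.        ]
 [ 615.62741908 -186.17806188  170.        ]]
[  0.37635817  58.11208484 -22.54151654]
```

Emit:
step_arm:
  rows:
    - [0,29,-12,0,0,0]
    - [0,30,-12,0,0,0]
    - [0,0,0,0,0,0]
    - [0,0,0,0,0,0]

```text
t: 2.75
eef_pos: [567.6, -83.6, 237.0]
tcp_rot: [-2.197, 1.566, 2.347]
ft_force: [-0.6, 0.2, -0.1]
opening: 0.008
```

```bash
cat > pl.py <<'E'
from h import *
N=np.array([575,-119.])
def where(s=None):
    s=s or env.state(); p=s['eef_pos']; v=p[:2]-N
    print('t',round(s['t'],2),'pos',p.round(1),'r',np.hypot(*v).round(1),'ang',np.degrees(np.arctan2(v[1],v[0])).round(1),'F',s['ft_force'].round(1),'M',s['moment'].round(2))
    return s
def plan(angs,r=30,z=165):
    s=where();M=T(s);p=M[:3,3];a0=np.arctan2(*(p[:2]-N)[::-1])
    for a in angs:
        q=np.r_[N+r*np.array([np.cos(np.radians(a)),np.sin(np.radians(a))]),z]
        print(a,(M[:3,:3].T@(q-p)).round(1)); p=q
E
python3 -c "
from pl import *
where()"
```

```text
t 2.75 pos [567.6 -83.6 237. ] r 36.2 ang 101.7 F [-0.6  0.2 -0.1] M [ 0.03 -0.   -0.05]
```

Emit:
step_arm:
  rows:
    - [18,0,0,0,0,0]
    - [18,0,0,0,0,0]
    - [18,0,0,0,0,0]
    - [18,0,0,0,0,0]
    - [0,0,0,0,0,0]

```text
t: 3.38
eef_pos: [563.5, -84.5, 164.3]
tcp_rot: [-2.141, 1.566, 2.405]
ft_force: [-0.4, 0.6, 0.2]
opening: 0.006
```

```bash
python3 -c "
from pl import *
plan([92,80,68,56,44,32])
snap('wrist','w2')"
```

```text
t 3.38 pos [563.5 -84.5 164.3] r 36.4 ang 108.4 F [-0.4  0.6  0.2] M [0.02 0.01 0.01]
92 [-0.8 11.1  2.7]
80 [-0.   6.2 -0.6]
68 [-0.   6.2  0.7]
56 [-0.   5.9  2. ]
44 [-0.   5.4  3.2]
32 [-0.   4.6  4.2]
```

View pics/w2.png

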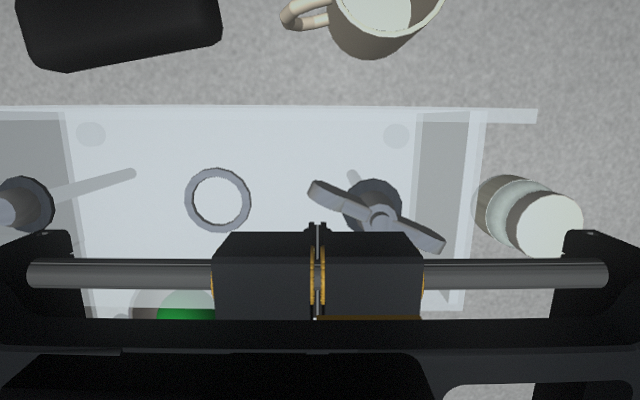

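The shut fingertips, near (317,225), sit at the near side of the left wing, whose tip is at (312,188). That is the correct side for pushing clockwise.

Emit:
step_arm:
  rows:
    - [0,6,2,0,0,0]
    - [0,6,1,0,0,0]
    - [0,6,0,0,0,0]
    - [0,6,0.5,0,0,0]
    - [0,6,2,0,0,0]
    - [0,5.5,3,0,0,0]

```text
t: 4.18
eef_pos: [599.9, -99.8, 167.3]
tcp_rot: [-3.002, 1.569, 1.545]
ft_force: [-0.4, 0.4, -0.9]
opening: 0.005
```

```bash
python3 -c "
from pl import *
plan([56,44,32,20,8,-4])
snap('wrist','w3')"
```

```text
t 4.17 pos [599.9 -99.8 167.3] r 31.5 ang 37.6 F [-0.4  0.4 -0.9] M [0.16 0.15 0.  ]
56 [ 2.3 -9.  -4.2]
44 [-0.   5.4  3.2]
32 [-0.   4.6  4.2]
20 [-0.   3.6  5.1]
8 [-0.   2.5  5.8]
-4 [-0.   1.2  6.1]
```

View pics/w3.png

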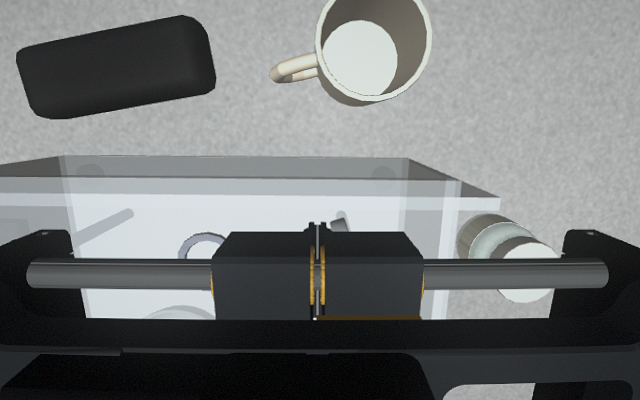

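The wing tip now shows at (342,220), just ahead of the finger, so it is being pushed. I'll continue round.

Emit:
step_arm:
  rows:
    - [1,3,5,0,0,0]
    - [1,2,6,0,0,0]
    - [0.5,0.5,6,0,0,0]
    - [0,-1,6.5,0,0,0]
    - [0,-2,6,0,0,0]
    - [0,-3,5.5,0,0,0]

```text
t: 4.97
eef_pos: [594.1, -137.0, 164.5]
tcp_rot: [2.721, 1.568, 0.984]
ft_force: [1.4, 1.9, -0.2]
opening: 0.007
```

```bash
python3 -c "
from pl import *
s=where();print(T(s).round(3))
plan([-40,-52,-64,-76,-88,-100])
snap('top','t3')
im=cv2.imread('pics/t3.png'); cv2.imwrite('pics/z3.png',cv2.resize(im[130:290,250:470],None,fx=3.6,fy=3.6))"
```

```text
t 4.97 pos [ 594.1 -137.   164.5] r 26.2 ang -43.2 F [ 1.4  1.9 -0.2] M [ 0.17 -0.12 -0.06]
[[ 2.00000e-03  9.86000e-01 -1.65000e-01  5.94138e+02]
 [ 2.00000e-03 -1.65000e-01 -9.86000e-01 -1.36960e+02]
 [-1.00000e+00  1.00000e-03 -3.00000e-03  1.64543e+02]
 [ 0.00000e+00  0.00000e+00  0.00000e+00  1.00000e+00]]
t 4.97 pos [ 594.1 -137.   164.5] r 26.2 ang -43.2 F [ 1.4  1.9 -0.2] M [ 0.17 -0.12 -0.06]
-40 [-0.5  4.   0.7]
-52 [-0.  -3.7  5. ]
-64 [-0.  -4.7  4.2]
-76 [-0.  -5.5  3.1]
-88 [-0.  -6.   1.9]
-100 [-0.  -6.2  0.6]
```

View pics/z3.png

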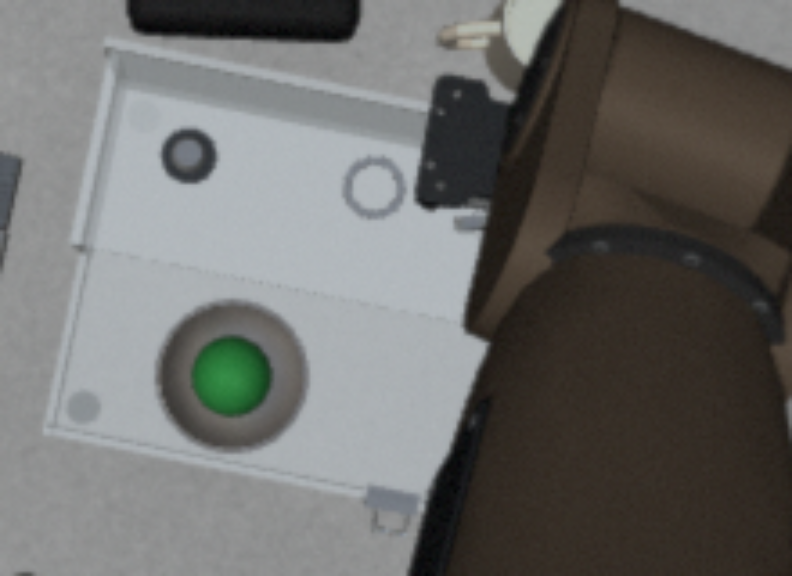

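Wing B's tip is visible at zoomed (468,222), left of the axis, so the nut has followed to about -90°. Contact forces are about 2 N. Continuing, with a small outward correction.

Emit:
step_arm:
  rows:
    - [0,-1.5,7,0,0,0]
    - [0,-3.5,5.5,0,0,0]
    - [0,-5,4,0,0,0]
    - [0,-6,2.5,0,0,0]
    - [0,-6.5,1,0,0,0]
    - [0,-6.5,0,0,0,0]

```text
t: 5.78
eef_pos: [559.7, -153.9, 164.6]
tcp_rot: [2.383, 1.568, 0.646]
ft_force: [0.8, -0.7, -0.1]
opening: 0.006
```

```bash
python3 -c "
from pl import *
plan([-112,-124,-136,-148,-160,-172,-184])
snap('wrist','w4')"
```

```text
t 5.78 pos [ 559.7 -153.9  164.6] r 38.1 ang -113.7 F [ 0.8 -0.7 -0.1] M [-0.02 -0.1   0.02]
-112 [-0.3  2.8 -7.6]
-124 [-0.  -5.9 -2. ]
-136 [-0.  -5.4 -3.2]
-148 [-0.  -4.6 -4.2]
-160 [ 0.  -3.6 -5.1]
-172 [ 0.  -2.5 -5.8]
-184 [ 0.  -1.3 -6.1]
```

View pics/w4.png

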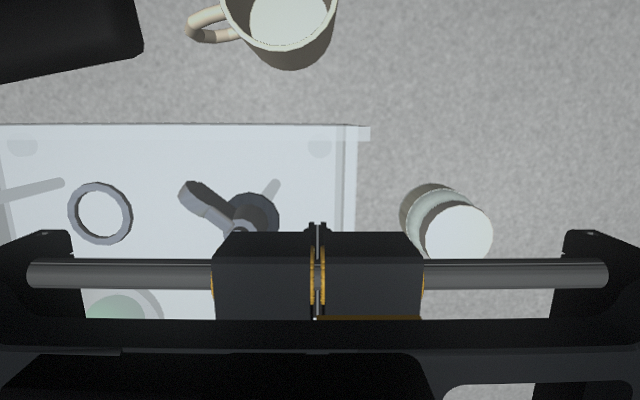

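Wing B runs from its tip at (187,190) to the hub at (240,235). The nut has turned well past a third of the way. My radius has grown to 38 mm, so I'll check the angle.

```bash
python3 -c "
from pl import *
s=env.state()
W=onz('wrist',[[191,187]],157,s)[0];v=W[:2]-N;print(W,np.hypot(*v),np.degrees(np.arctan2(v[1],v[0])))"
```

```text
[ 600.47644716 -100.89683189  157.        ] 31.253384704728674 35.39701056680344
```

Emit:
step_arm:
  rows:
    - [0,-2.5,-6.5,0,0,0]
    - [0,-3,-6,0,0,0]
    - [0,-3,-6,0,0,0]
    - [0,-2.5,-6,0,0,0]
    - [0,-1,-6,0,0,0]

```text
t: 6.45
eef_pos: [551.4, -119.6, 164.7]
tcp_rot: [2.736, 1.57, 0.999]
ft_force: [-0.1, -3.4, -0.8]
opening: 0.003
```

```bash
python3 -c "
from pl import *
plan([-150,-162,-174,-186,-198,-210,-222,-234,-246])
snap('wrist','w5')"
```

```text
t 6.45 pos [ 551.4 -119.6  164.7] r 23.6 ang -178.5 F [-0.1 -3.4 -0.8] M [-0.6  -0.08  0.01]
-150 [-0.3 -0.  14.6]
-162 [ 0.  -3.5 -5.2]
-174 [ 0.  -2.3 -5.8]
-186 [ 0.  -1.  -6.2]
-198 [ 0.   0.3 -6.3]
-210 [ 0.   1.6 -6.1]
-222 [ 0.   2.8 -5.6]
-234 [ 0.   3.9 -4.9]
-246 [ 0.   4.8 -4. ]
```

View pics/w5.png

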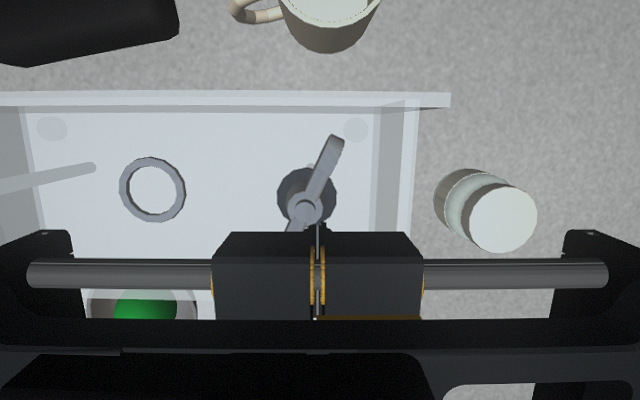

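Wing B now points up and right from the hub at (305,208) to (335,140). Wing A is therefore at about -210°, with some 70° left. I'll move back out a little and carry on.

Emit:
step_arm:
  rows:
    - [0,-3,-4,0,0,0]
    - [0,-2,-6,0,0,0]
    - [0,0,-6,0,0,0]
    - [0,1.5,-6,0,0,0]

```text
t: 7.0
eef_pos: [551.3, -95.3, 164.6]
tcp_rot: [-2.938, 1.569, 1.608]
ft_force: [-0.9, -1.0, 0.3]
opening: 0.001
```

```bash
python3 -c "
from pl import *
plan([-210,-222,-234,-246])
snap('wrist','w6')"
```

```text
t 7.0 pos [551.3 -95.3 164.6] r 33.5 ang 134.9 F [-0.9 -1.   0.3] M [-0.14  0.13  0.05]
-210 [-0.4 -0.8  9. ]
-222 [ 0.   2.8 -5.6]
-234 [ 0.   3.9 -4.9]
-246 [ 0.   4.8 -4. ]
```

View pics/w6.png

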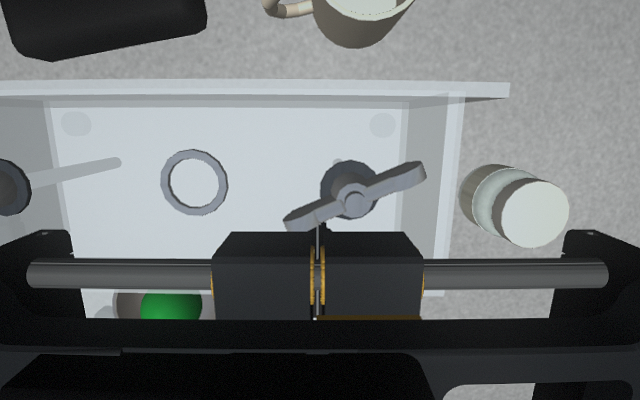

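About 24° is left. Next I'll push towards the panel in small rows and watch the force.

Emit:
step_arm:
  rows:
    - [0,3,-3,0,0,0]
    - [0,4,-2,0,0,0]
    - [0,3,0,0,0,0]
    - [0,2,0,0,0,0]

```text
t: 7.55
eef_pos: [564.1, -90.8, 164.4]
tcp_rot: [-2.158, 1.566, 2.39]
ft_force: [-12.6, 1.5, 9.0]
opening: 0.006
```

```bash
python3 -c "
from pl import *
where()
snap('wrist','w7')"
```

```text
t 7.55 pos [564.1 -90.8 164.4] r 30.2 ang 111.1 F [-12.6   1.5   9. ] M [ 0.27  2.12 -0.06]
```

View pics/w7.png

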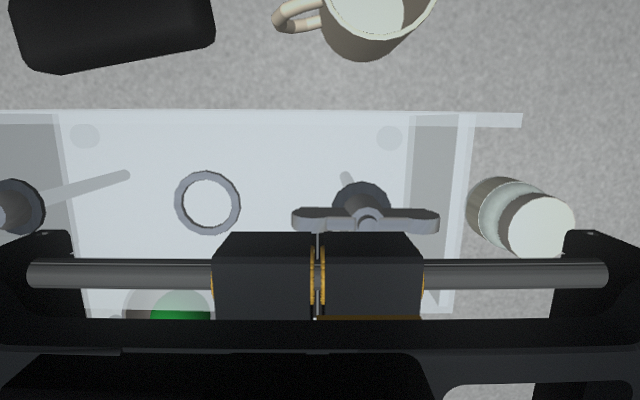

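The wings now look parallel to the panel, with tips at (293,215) and (438,218). The force has jumped to about 13 N, so it seems to be at the stop. One more small nudge will confirm it, then I'll retreat.

Emit:
step_arm:
  rows:
    - [0,1.5,0,0,0,0]
    - [0,1.5,0,0,0,0]

```text
t: 7.85
eef_pos: [564.2, -90.9, 164.5]
tcp_rot: [-1.815, 1.559, 2.733]
ft_force: [-9.7, 1.3, 8.5]
opening: 0.006
```

No motion under load, so this is the stop. Backing off along -y, then up and back for a clear view.

Emit:
step_arm:
  rows:
    - [0,-6,0,0,0,0]
    - [0,-8,0,0,0,0]
    - [-15,-4,0,0,0,0]
    - [-30,0,0,0,0,0]
    - [-30,0,0,0,0,0]
    - [-10,-30,0,0,0,0]
    - [0,-35,0,0,0,0]
    - [0,0,0,0,0,0]

```text
t: 8.85
eef_pos: [481.1, -77.7, 258.5]
tcp_rot: [-2.04, 1.566, 2.506]
ft_force: [-0.3, -0.1, 1.0]
opening: 0.004
```

```bash
python3 -c "
from pl import *
where()
s,_=snap('wrist','w8')
snap('top','t8')"
```

```text
t 8.85 pos [481.1 -77.7 258.5] r 102.6 ang 156.2 F [-0.3 -0.1  1. ] M [ 0.06 -0.01  0.03]
```

View pics/w8.png

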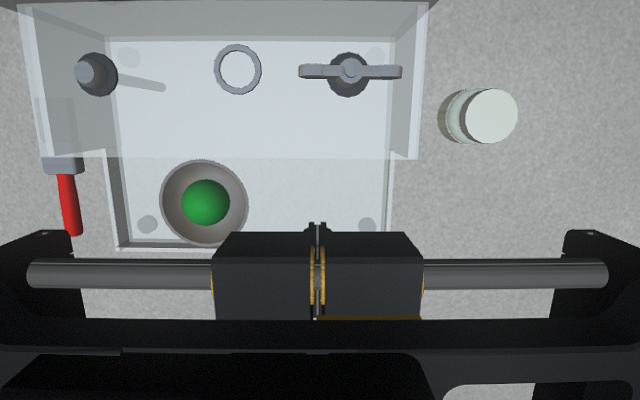

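View pics/t8.png

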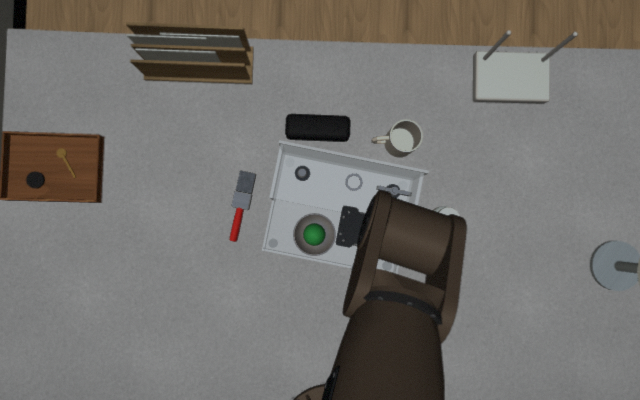

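```bash
python3 -c "
from pl import *
s=env.state()
W=onz('wrist',[[300,71],[401,72]],157,s);v=W[0]-W[1];print('wing',np.degrees(np.arctan2(v[1],v[0])))
P=onz('wrist',[[86,36],[390,38]],128,s);v=P[0]-P[1];print('panel foot',np.degrees(np.arctan2(v[1],v[0])))
print('ring',onz('wrist',[[237.5,70]],132,s))
print(env.job_done())"
```

```text
wing 80.12462621486847
panel foot 79.65513810873684
ring [[592.22291968 -34.26686095 132.        ]]
the job is handed in; nothing more can be done
None
```

I pushed the wing nut about 338° clockwise with the shut fingertips, in several short pushes behind the same wing. It came up against its stop, then I backed off and handed the job in at about 9 s of the 64 s.

- **Stop:** at the end the force rose to about 13 N. A further nudge moved nothing.
- **Nut angle:** after backing off, the wings measured 80.1° against 79.7° for the panel. That is about 0.5° apart, against the 9° allowed.
- **Bystanders:** the ring measured within about 1 mm of where it started. The bowl, ball, brush, case and mug look unmoved in the top view. The jar was partly hidden by the arm there, but looked undisturbed in the wrist view.
- **Arm:** it was clear of everything, with the force reading about 1 N or less.
- **Disagreements:** triangulated heights came out about 3 mm below the given dimensions, which did not matter here. My push radius strayed between about 24 and 38 mm, against 30 mm planned, but the wing stayed in front of the finger throughout. No check failed.

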